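Fit the legged coil spring over its rod and lock its leg in the housing

TASK

Thread the coil spring that has the straight leg over the upright rod of the grey spring housing, twisting it whenever the leg snags on the rim, until the leg drops down the slot and the spring stands fully down on the housing's floor. Then push the leg clockwise (seen from above) along the foot of the L-shaped slot as far as it goes, so that it is held under the ledge, and leave it there. Do not disturb the plain spring, the tin, the bottle or the spool that stand about.

Things in the scene. Friction and masses are not known exactly. Their poses are not given: they have to be found in the camera images.
- spring_center (a point): centre (half-way up, on the axis) of the loose spring to fit: dark steel coil, 84 mm long, 50 mm outside, 36 mm bore, 100 to 210 g, stiff (does not compress), upright at the start. z runs up its axis, x along its leg: a straight wire 7 mm thick that sticks out level from the TOP coil to 88 mm from the axis, its centre line 38.5 mm above this point, 3.5 mm below the spring's top
- spring_foot (a point): centre of the underside of the same spring, 42 mm below its centre; same axes
- leg_tip (a point): point on the centre line of the spring's leg, 80 mm from the spring's axis and 8 mm short of the leg's end
- housing: fixed grey spring housing on a 100 x 100 x 8 mm bolted flange; origin at the flange's underside on the bench, z up, x towards the slot's mouth. A round cup open at the top, 58 mm inside, 70 mm outside, rim 108 mm and inner floor 8 mm above the bench. A fixed steel rod, 26 mm in diameter with a chamfered end, stands on its axis and ends 135 mm above the bench
- slot_mouth (a point): middle of the mouth, at the rim, of the wall's one L-shaped slot; 32 mm from the axis on the housing's +x side. The slot is 14 mm wide and runs straight down to 83 mm above the bench; from there a level foot, 83 to 96 mm above the bench, runs clockwise (from above) under a 12 mm ledge of wall and ends 60 degrees from the mouth's direction
- lock_point (a point): where the spring's leg_tip point lies when the leg is at the closed end of the foot: 80 mm from the housing's axis, 53 degrees clockwise from the slot's mouth, 88.5 mm above the bench
- housing_floor (a point): centre of the cup's inner floor, 8 mm above the bench; spring_foot belongs here
- plain_spring: loose bystander: a like coil spring without any leg, 50 mm in diameter, 84 mm tall, standing; origin at its underside
- paint_tin: loose bystander: round tin, 93 mm in diameter, 99 mm tall; origin at its underside
- glue_bottle: loose bystander: bottle, 62 mm in diameter, 196 mm tall; origin at its underside
- string_spool: loose bystander: spool, 50 mm in diameter, 66 mm tall; origin at its underside

How it is judged:
At the end, for the whole second after the job is handed in: the legged spring stands on the housing's inner floor round the rod (foot within 9 mm of the axis and 5 mm of the floor, upright within 0.12 rad), its leg_tip point within 18 mm of the lock point at the closed end of the slot's foot, at rest (horizontal distance between spring_foot and housing_floor below 0.009 m and z of spring_foot in the frame of housing below 0.013 m and angle between spring_center's own z axis and vertical below 0.12 rad and distance between leg_tip and lock_point below 0.018 m and linear speed of spring below 0.02 m/s); the robot touches nothing.
It fails at once if a standing bystander (plain spring, tin, bottle or spool) is moved more than 30 mm (distance of any of plain_spring, paint_tin, glue_bottle, string_spool from where it was at the start of the episode above 0.03 m).
It also fails if it takes over 64 s, if anything falls off the work surface, if the arm or the gripper's body presses on something with over 40 N, if the wrist force passes 120 N, or if a joint passes its speed limit or range.

ROBOT

A 6-joint arm with a two-finger parallel gripper is mounted at the origin on a cart in front of the work surface, level with it; the furniture and walls round the work are solid. World frame = base frame: x ahead of the robot, y to its left, z up, the work surface at z = 0. Lengths are in m, angles in rad, forces in N, time in s.
With the tool pointing down it reaches from about 0.375 to 0.9 m from the base axis. Payload 3.1 kg.
Tool frame: the origin (TCP) lies where the fingers leave the gripper's body, on its centre line; the fingertips stand 70 mm ahead of it and the grasp point (between the pads) lies 51 mm ahead of it; z points along the fingers, y is the line along which they close (so a half turn about z gives the same grasp; the last joint's range is limited). The gripper opens to 87 mm and grips with 3 to 60 N. Pads are 19 mm wide; open, the fingers measure 117 mm over their backs; the gripper's body (75 mm by 190 mm) begins 51 mm behind the grasp point.
Start: joints at [1.137, 0.527, 1.433, -0, 1.181, -0.178], TCP at [0.157, 0.605, 0.292] pointing down, gripper open.
Joint ranges: [-3.08, 3.08], [-0.75, 2.2], [0.22, 2.44], [-1.43, 4.57], [0, 2.65], [-2.85, 2.85]. Speed limits (rad/s): [2.79, 2.79, 3.14, 3.14, 3.14, 3.14].

INTERFACE

Orientations are given as a unit quaternion [x, y, z, w].
In Python, from rig import robot gives the robot as it stands.
- The arm moves only by the tool send_rows, never from a script. Its argument "deltas" is text: rows parted by semicolons, each of 7 numbers parted by spaces: the shift along the tool's x, y, z in mm, then the turn, a rotation vector about the tool's x, y, z in degrees, then the opening, from 0 (shut) to 1 (fully open). A call has 1 to 10 rows; each row shifts and turns the commanded pose from where the row before left it, along the tool's axes as they then stand; what a row does not reach is not made up. A row lasts 1/8 s, in which the tool goes at most 62.5 mm and 10.7 degrees, less where a joint would pass 70% of its speed; a pose out of reach is approached as far as the arm can. A call is refused whole if a number of a shift passes 62.5 or a number of a turn 10.7, either way. A call with a gripper value outside its range is refused whole. The fingers move at their own pace and stop on an object; "newtons" is the grip in N (left out, the last holds). Time passes only in rows, so rows that do not move let the fingers close. It gives the time, the measured TCP pose, the force, the opening and the grip force at its end, in the units of the state.
- robot.get_obs(): the state, without advancing time (a new reading comes with each control period).
- robot.camera(name): name is "side" or "top" or "wrist"; returns a dict with "image" (480x640x3 uint8, red, green, blue), "depth" (480x640 float32, m along the optical axis (not along the pixel's ray), 0 where there is no reading), "fovy" (degrees; the focal length in pixels is half the picture's height over the tangent of half this angle, whatever the lens; pixels are square), "cx", "cy" (the principal point, pixels), "rvec" (rotation vector, rad) and "tvec" (3), from world to camera coordinates, as OpenCV has them. Camera axes: x right, y down, z forward; pixel columns grow to the right and rows downward; lengths in m; the calibration is good to about 2 mm. A picture is of the moment at which its call begins.
- robot.hand_in(): hands the job in; it is judged then, once.
Trained networks look in the newest picture that a camera, given by its name, has taken for a name from the list of things; names that differ only in an ending like _2 or _b are one class to them, and where a whole thing is asked for, a point or a joint stands for the part that bears it (a point fixed in the world has none). Each returns a list of dicts, best first, with "p" (0 to 1); they miss things now and then, are a little off and sometimes report something else, mostly with a low value. They report only what shows in the picture. A call takes as long as a camera call.
- robot.find_in(camera, thing): "box" ([left, top, right, bottom] in pixels, round what is visible of it).
- robot.cut_out(camera, thing): "region" (480x640 bool, what is visible of it) and "box" ([left, top, right, bottom] in pixels, round what is visible of it).
The state is a dict: "time": time; "q": joint angles; "joint_velocities": joint speeds; "joint_torque": joint torques, N m; "position": TCP position; "tool_rot": TCP orientation; "ft_force": force on the tool from outside, world axes, zero at the start; "moment": the same for the moment, N m; "grip_width": finger opening in m; "grip_force": force on a finger pad.
Only numpy, scipy, OpenCV 4.12 (cv2) and the standard library are available. Lean on these libraries where they do the work, as an engineer would, in place of code of your own. Each camera call takes 0.05 s, during which the arm holds its last target. There are 200 camera calls.

## Working session

There is one attempt and no reset: what is moved stays moved. The work goes in short steps, Python scripts to look and compute and a tool call to move; the robot and the scene stay as the last step left them, time stands still between calls to the robot, and variables do not carry over. Pictures are saved under pics/ and viewed, at most 10 in all, crops included, and the job is handed in when it is done.

Besides the shell and the picture viewer there is one more tool, called after ">>>" as name(argument=value, ...) on one line, values as JSON. send_rows: Moves the arm, as the interface text tells. Its arguments: {"type":"object","properties":{"deltas":{"type":"string"},"newtons":{"type":"number"}},"required":["deltas"]}

```bash
mkdir -p pics; ls; cat > h.py <<'E'
import numpy as np,cv2
from rig import robot
from scipy.spatial.transform import Rotation as R
def cam(n):
    c=robot.camera(n); c['R']=cv2.Rodrigues(np.array(c['rvec'],float))[0]; c['t']=np.array(c['tvec'],float).ravel()
    c['f']=240/np.tan(np.radians(c['fovy'])/2); return c
def cloud(c,mask=None):
    d=c['depth']; m=d>0
    if mask is not None: m&=mask
    v,u=np.nonzero(m); z=d[v,u]
    P=np.c_[(u-c['cx'])*z/c['f'],(v-c['cy'])*z/c['f'],z]
    return (P-c['t'])@c['R'],np.c_[u,v]
def save(c,n): cv2.imwrite('pics/'+n+'.png',c['image'][:,:,::-1])
E
python3 - <<'E'
from h import *
for n in['top','side']:
    c=cam(n);save(c,n+'0')
    print(n,c['f'],-c['R'].T@c['t'])
    for t in['spring_center','leg_tip','housing','slot_mouth','plain_spring','paint_tin','glue_bottle','string_spool']:
        try:
            for r in robot.cut_out(n,t)[:2]:
                P,_=cloud(c,r['region']); print(t,round(r['p'],2),np.round(r['box']),np.round(np.median(P,0),3) if len(P) else '',np.round(P.min(0),3),np.round(P.max(0),3))
        except Exception as e: print(t,e)
print(robot.get_obs())
E
```

```text
pics
top 488.73884836241973 [ 0.39918653 -0.02115321  1.41020192]
spring_center 0.52 [206. 243. 236. 281.] [0.468 0.221 0.072] [ 0.399  0.187 -0.005] [0.501 0.265 0.089]
leg_tip 0.59 [205. 244. 238. 279.] [0.464 0.222 0.073] [ 0.402  0.187 -0.004] [0.493 0.251 0.089]
housing 0.76 [334. 188. 369. 224.] [ 0.611 -0.135  0.012] [ 0.567 -0.192 -0.005] [ 0.673 -0.088  0.143]
slot_mouth 0.84 [333. 190. 367. 225.] [ 0.612 -0.135  0.012] [ 0.567 -0.189 -0.001] [ 0.67  -0.088  0.143]
slot_mouth 0.39 [204. 240. 234. 282.] [0.466 0.226 0.067] [ 0.393  0.187 -0.007] [0.504 0.275 0.089]
plain_spring 0.61 [286. 249. 301. 265.] [0.465 0.024 0.074] [0.435 0.    0.008] [0.484 0.044 0.085]
plain_spring 0.2 [426. 192. 446. 212.] [ 0.631 -0.381  0.062] [ 0.611 -0.41  -0.004] [ 0.669 -0.361  0.074]
paint_tin 0.58 [352. 238. 387. 271.] [ 0.475 -0.18   0.097] [ 0.435 -0.244 -0.001] [ 0.519 -0.141  0.106]
glue_bottle 0.7 [253. 187. 281. 216.] [0.602 0.094 0.131] [0.581 0.069 0.009] [0.639 0.131 0.199]
string_spool 0.72 [426. 191. 447. 214.] [ 0.631 -0.381  0.062] [ 0.611 -0.431 -0.005] [ 0.666 -0.361  0.074]
[... 1103 characters left out ...]
time': 0.9, 'q': array([ 1.13749706e+00,  5.27484837e-01,  1.43272213e+00, -2.74111521e-05,
        1.18142602e+00, -1.78500868e-01]), 'joint_velocities': array([ 0.00039078, -0.00123731, -0.00014039, -0.00029386,  0.00121983,
       -0.00265204]), 'joint_torque': array([-1.61094531e-04, -4.40001154e+01, -1.76990050e+01,  6.33615442e-02,
        5.03276568e-02, -1.63647348e-05]), 'position': array([0.15749218, 0.60478999, 0.29225066]), 'tool_rot': array([ 1.27049689e-01,  9.91896353e-01, -2.30493508e-05,  6.01759597e-06]), 'ft_force': array([ 0.24663676,  0.52960964, -0.30004863]), 'moment': array([-0.00337571, -0.00794299, -0.02164021]), 'grip_force': 0.0, 'grip_width': 0.08729535491700037}
```

```bash
python3 - <<'E'
import cv2,numpy as np
a=cv2.imread('pics/top0.png');b=cv2.imread('pics/side0.png')
r=lambda i:cv2.resize(i,(400,300),interpolation=cv2.INTER_CUBIC)
cv2.imwrite('pics/m1.png',np.vstack([np.hstack([r(a[232:292,180:260]),r(a[177:237,310:390])]),np.hstack([r(b[160:250,170:290]),r(b[235:325,315:435])])]))
E
python3 - <<'E'
from h import *
P=[]
for f in ['top','side']:
    c=cam(f);p,_=cloud(c)
    # leg region
    m=(abs(p[:,0]-.45)<.09)&(abs(p[:,1]-.23)<.09)&(p[:,2]>.07)&(p[:,2]<.11)
    q=p[m];print(f,len(q)); P.append(q)
    m=(np.hypot(p[:,0]-.615,p[:,1]+.14)<.04)&(p[:,2]>.118);q=p[m];print('rod',q.mean(0),(q.min(0)+q.max(0))/2,len(q))
    m=(np.hypot(p[:,0]-.615,p[:,1]+.14)<.05)&(p[:,2]>.1)&(p[:,2]<.115);q=p[m];print('rim',q.mean(0),(q.min(0)+q.max(0))/2,len(q)); 
    ang=np.degrees(np.arctan2(q[:,1]+.138,q[:,0]-.613)); print(np.histogram(ang,24,(-180,180)))
for q in P: print(np.round(q[np.argsort(q[:,0])][::max(1,len(q)//45)]*1000).astype(int).tolist())
E
```

```text
top 187
rod [ 0.61634314 -0.13938701  0.13361595] [ 0.61707093 -0.13992589  0.13022042] 79
rim [ 0.62263306 -0.13473926  0.10434639] [ 0.61900735 -0.14090553  0.10517505] 38
(array([1, 1, 1, 0, 0, 0, 0, 1, 2, 3, 2, 3, 2, 1, 2, 2, 1, 4, 0, 3, 3, 1,
       3, 2]), array([-180., -165., -150., -135., -120., -105.,  -90.,  -75.,  -60.,
        -45.,  -30.,  -15.,    0.,   15.,   30.,   45.,   60.,   75.,
         90.,  105.,  120.,  135.,  150.,  165.,  180.]))
side 255
rod [ 0.61511826 -0.14545821  0.12969185] [ 0.61771959 -0.14197209  0.12869051] 172
rim [ 0.61647905 -0.14471627  0.10482116] [ 0.61992878 -0.13788374  0.10746005] 244
(array([ 2, 16, 14, 17, 24, 21, 25, 21, 15,  5,  5, 10, 12, 11,  0,  0,  6,
       11,  8,  8,  6,  2,  1,  4]), array([-180., -165., -150., -135., -120., -105.,  -90.,  -75.,  -60.,
        -45.,  -30.,  -15.,    0.,   15.,   30.,   45.,   60.,   75.,
         90.,  105.,  120.,  135.,  150.,  165.,  180.]))
[[396, 253, 88], [399, 249, 79], [404, 252, 80], [407, 249, 82], [410, 243, 87], [415, 247, 81], [418, 242, 80], [421, 240, 77], [423, 236, 86], [429, 
[... 718 characters left out ...]
7, 242, 77], [420, 234, 83], [423, 236, 78], [426, 243, 82], [429, 230, 86], [431, 231, 81], [433, 229, 85], [435, 229, 84], [439, 227, 84], [442, 223, 80], [445, 224, 84], [448, 220, 80], [450, 216, 85], [451, 211, 71], [452, 227, 72], [453, 219, 82], [455, 224, 81], [456, 203, 74], [458, 197, 71], [460, 231, 78], [461, 198, 70], [462, 232, 80], [465, 238, 78], [466, 238, 72], [467, 239, 79], [470, 194, 78], [471, 235, 78], [472, 190, 74], [474, 237, 81], [475, 230, 71], [477, 235, 71], [478, 237, 71], [479, 189, 78], [481, 236, 79], [482, 196, 78], [484, 232, 78], [485, 228, 77], [487, 198, 73], [488, 224, 76], [490, 197, 75], [491, 225, 75], [492, 227, 79], [493, 224, 77], [495, 216, 76]]
```

View pics/m1.png

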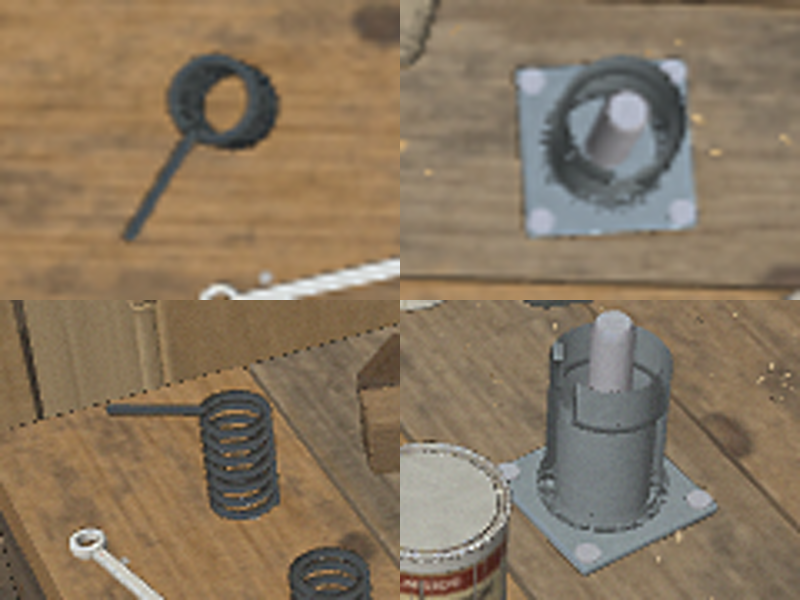

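View pics/side0.png

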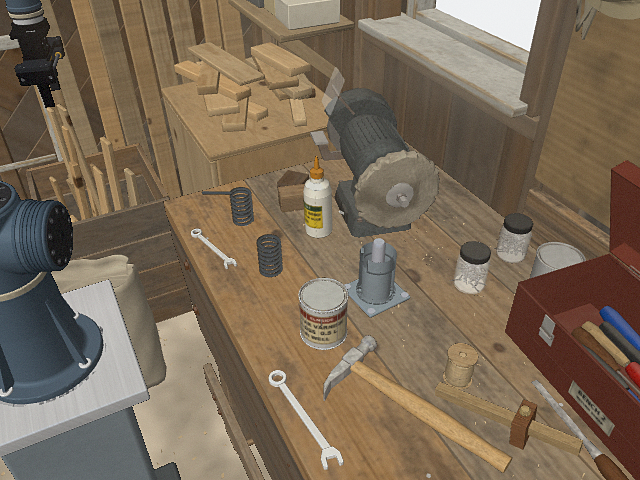

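```bash
python3 - <<'E'
from h import *
from scipy.optimize import least_squares
S=[];H=[]
for f in ['top','side']:
    c=cam(f);p,_=cloud(c); S.append(p)
p=np.vstack(S)
s=p[(abs(p[:,0]-.45)<.09)&(abs(p[:,1]-.23)<.09)&(p[:,2]>.066)&(p[:,2]<.1)]
r=lambda c:np.hypot(s[:,0]-c[0],s[:,1]-c[1])
ct=np.array([.473,.214])
for _ in range(5):
    m=r(ct)<.032
    q=s[m]; ct=least_squares(lambda c:np.maximum(np.abs(np.hypot(q[:,0]-c[0],q[:,1]-c[1])-.0215)-.0035,0),ct,loss='soft_l1',f_scale=.002).x
leg=s[(r(ct)>.035)&(r(ct)<.1)]
d=leg[:,:2]-ct;a=np.degrees(np.arctan2(d[:,1],d[:,0]));
v=cv2.fitLine(leg[:,:2].astype(np.float32),cv2.DIST_HUBER,0,.01,.01).ravel()
print('spring',ct,'leg ang',np.median(a),'line',np.degrees(np.arctan2(v[1],v[0])),'max r',np.sort(r(ct)[r(ct)<.1])[-5:],len(leg))
h0=np.array([.616,-.141])
for k,p in zip(['top','side'],S):
    d=p[:,:2]-h0; rr=np.hypot(*d.T); m=(rr>.027)&(rr<.040)&(p[:,2]>.03)&(p[:,2]<.115)
    a=np.degrees(np.arctan2(d[m,1],d[m,0]));z=p[m,2]
    H,_,_=np.histogram2d(z,a,[[.03,.07,.083,.09,.096,.102,.115],np.arange(-180,181,15)])
    print(k);print(np.arange(-180,180,15));print(H[::-1].astype(int))
E
```

```text
spring [0.4705973 0.2143216] leg ang 153.52385887092777 line -28.953617 max r [0.08239842 0.08268    0.08313467 0.0839298  0.08441043] 125
top
[-180 -165 -150 -135 -120 -105  -90  -75  -60  -45  -30  -15    0   15
   30   45   60   75   90  105  120  135  150  165]
[[0 0 0 0 0 0 0 1 1 2 1 3 1 1 1 1 0 2 0 1 3 0 1 1]
 [0 0 0 0 0 1 0 2 1 2 2 0 3 1 0 0 1 0 2 1 4 6 4 0]
 [0 0 0 0 0 1 2 1 2 2 1 2 0 1 2 0 0 1 1 0 3 0 2 1]
 [0 4 4 1 6 4 1 2 3 6 6 5 6 2 4 2 6 2 4 2 0 0 0 0]
 [1 2 2 4 1 4 5 6 4 3 4 3 4 5 5 4 2 4 3 4 0 0 0 0]
 [1 0 0 0 0 0 0 4 4 5 6 7 4 2 0 0 0 0 0 2 4 4 5 1]]
side
[-180 -165 -150 -135 -120 -105  -90  -75  -60  -45  -30  -15    0   15
   30   45   60   75   90  105  120  135  150  165]
[[ 0  9  2  4  5  8  7  6  4  1  4  7  7  9  2  0  0  9  6  8  7  0  0  0]
 [ 0  4  2  6  5  5  6  4  2  2  4  3  9 13  0  0  0  7 10  4  7  4  3  1]
 [ 0  8  1  5  4  7  6  7  4  1  1  6  8  6  1  0  1  8  9  2  4  3  6  0]
 [ 0  7  4  8  6 13 10  5  7  7  5  4 13 14  2  0  3 14 12  3  0  0  0  0]
 [ 3  7  9 13 13 10 13 15 11  7  6  6 10 19  1  0  0 17  9  1  5  3  3  2]
 [ 7 15 15 21 30 35 42 31 19  8 13 19  0 10  0  0  0 13 27 20 23  1  0  4]]
```

```bash
cat >> h.py <<'E'
def go(tx,ty,tz,yawy=None):
    o=robot.get_obs(); q=R.from_quat(o['tool_rot']); M=q.as_matrix()
    d=M.T@(np.array([tx,ty,tz])-o['position'])*1000
    y=np.degrees(np.arctan2(M[1,1],M[0,1])); 
    print('t',round(o['time'],2),'pos',np.round(o['position'],4),'yawy',round(y,2),'tilt',np.round(M[:,2],3),'shift',np.round(d,1),'turn tool z',None if yawy is None else round(y-yawy,2),'F',np.round(o['ft_force'],1),'w',round(o['grip_width'],4),round(o['grip_force'],1),'q6',round(o['q'][5],2))
E
python3 - <<'E'
from h import *
go(.4706,.2143,.262,62.5)
p=cloud(cam('top'))[0]
m=(abs(p[:,0]-.616)<.07)&(abs(p[:,1]+.141)<.07)&(p[:,2]>.004)&(p[:,2]<.013)
# flange: sharp extents vs angle
q=p[m][:,:2]; ctr,wh,a=cv2.minAreaRect((q*1000).astype(np.float32)); print(ctr,wh,a)
best=[]
for t in np.arange(-45,45,1):
    u=q@np.array([[np.cos(np.radians(t)),-np.sin(np.radians(t))],[np.sin(np.radians(t)),np.cos(np.radians(t))]])
    w=np.percentile(u,[1,99],axis=0); best.append((np.prod(w[1]-w[0]),t,w.mean(0)@np.array([[np.cos(np.radians(t)),np.sin(np.radians(t))],[-np.sin(np.radians(t)),np.cos(np.radians(t))]])))
best.sort(key=lambda b:b[0]);print(best[:4])
E
```

```text
t 1.1 pos [0.1575 0.6048 0.2923] yawy 75.4 tilt [ 0. -0. -1.] shift [-401.4 -299.    30.3] turn tool z 12.9 F [ 0.3  0.3 -0.4] w 0.087 0.0 q6 -0.18
(616.7980346679688, -140.83099365234375) (138.6324920654297, 139.2865447998047) 89.33821105957031
[(np.float64(0.01742693732449622), np.int64(-2), array([ 0.61752362, -0.14057926])), (np.float64(0.017486326306985885), np.int64(-3), array([ 0.61778315, -0.14082592])), (np.float64(0.017530306892107904), np.int64(1), array([ 0.61693509, -0.14047924])), (np.float64(0.0175622445601586), np.int64(-1), array([ 0.61731465, -0.14052251]))]
```

>>> send_rows(deltas="-50 -37.4 0 0 0 0 1;-50 -37.4 0 0 0 0 1;-50 -37.4 0 0 0 0 1;-50 -37.4 0 0 0 0 1;-50 -37.4 0 0 0 0 1;-50 -37.4 0 0 0 0 1;-50 -37.4 10 0 0 0 1;-51.4 -37.4 20 0 0 0 1;0 0 0 0 0 6.5 1;0 0 0 0 0 6.4 1")

```text
time: 2.4
position: [0.4683, 0.2165, 0.2633]
tool_rot: [0.241, 0.971, -0.0, -0.0]
ft_force: [0.0, 0.6, 0.3]
grip_width: 0.0868
grip_force: 0.0
```

```bash
python3 - <<'E'
from h import *
c=cam('wrist');save(c,'w1');print(c['f'],-c['R'].T@c['t'])
p,_=cloud(c)
s=p[(abs(p[:,0]-.45)<.09)&(abs(p[:,1]-.23)<.09)&(p[:,2]>.074)&(p[:,2]<.1)]
print(len(s)); ct=np.array([.4706,.2143])
from scipy.optimize import least_squares
for _ in range(5):
    q=s[np.hypot(*(s[:,:2]-ct).T)<.029]; ct=least_squares(lambda c:np.maximum(np.abs(np.hypot(q[:,0]-c[0],q[:,1]-c[1])-.0215)-.0035,0),ct,loss='soft_l1',f_scale=.001).x
rr=np.hypot(*(s[:,:2]-ct).T); l=s[(rr>.035)&(rr<.1)]
v=cv2.fitLine(l[:,:2].astype(np.float32),cv2.DIST_HUBER,0,.01,.01).ravel();d=l[:,:2]-ct
print(ct,np.degrees(np.arctan2(v[1],v[0])),np.median(np.degrees(np.arctan2(d[:,1],d[:,0]))),q[:,2].max(),rr[rr<.1].max())
go(*ct,.138,62.5)
E
```

```text
365.77031677340096 [0.3973819  0.25422122 0.35554499]
1702
[0.47086986 0.21400078] -29.218943 150.86426776035313 0.08502770993047562 0.08694010813916875
t 2.45 pos [0.4681 0.217  0.2634] yawy 62.05 tilt [-0.  0. -1.] shift [ -3.9  -1.4 125.4] turn tool z -0.45 F [-0.1  0.4 -0.4] w 0.0871 0.0 q6 -0.87
```

View pics/w1.png

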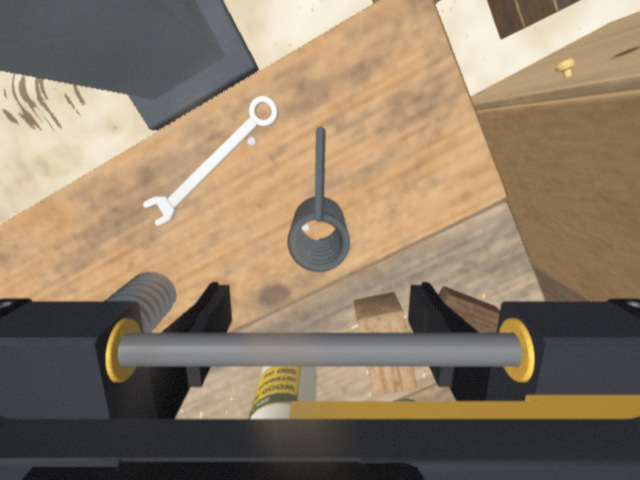

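>>> send_rows(deltas="0 0 40 0 0 1 1;0 0 40 0 0 0.5 1;0 0 30 0 0 0 1;0 0 14 0 0 0 1;0 0 0 0 0 0 1;0 0 0 0 0 0 0.5;0 0 0 0 0 0 0.3;0 0 0 0 0 0 0.3;0 0 0 0 0 0 0.3", newtons=25)

```text
time: 3.58
position: [0.4677, 0.2178, 0.14]
tool_rot: [0.25, 0.968, 0.0, 0.0]
ft_force: [0.1, -0.7, -0.2]
grip_width: 0.0549
grip_force: 0.0
```

```bash
python3 - <<'E'
from h import *
go(.4709,.214,.138,60.8)
E
```

```text
t 3.58 pos [0.4677 0.2178 0.14  ] yawy 61.01 tilt [ 0.001  0.    -1.   ] shift [-4.6 -1.7  2. ] turn tool z 0.21 F [ 0.1 -0.7 -0.2] w 0.0549 0.0 q6 -0.85
```

>>> send_rows(deltas="-4.6 -1.7 2 0 0 0 0.63;0 0 0 0 0 0 0;0 0 0 0 0 0 0;0 0 0 0 0 0 0;0 0 0 0 0 0 0;0 0 -40 0 0 0 0;0 0 -60 0 0 0 0;0 0 -50 0 0 0 0;0 0 0 0 0 0 0", newtons=25)

```text
time: 4.7
position: [0.4727, 0.2146, 0.2916]
tool_rot: [0.25, 0.968, 0.002, 0.004]
ft_force: [0.5, 0.6, -2.0]
grip_width: 0.0499
grip_force: 25.0
```

```bash
python3 - <<'E'
from h import *
go(.617,-.1405,.285,88)
c=cam('wrist');save(c,'w2')
p,_=cloud(c);o=robot.get_obs();M=R.from_quat(o['tool_rot']).as_matrix()
l=(p-o['position'])@M  # tool frame
for k in range(20,100,10):
    m=(abs(l[:,0])>k/1000)&(abs(l[:,0])<k/1000+.01)&(abs(l[:,1])<.015)&(l[:,2]>.03)&(l[:,2]<.12)
    for s in(1,-1):
        q=l[m&(np.sign(l[:,0])==s)]
        if len(q):print(s*k,len(q),np.round(np.median(q,0)*1000,1))
E
```

```text
t 4.7 pos [0.4727 0.2146 0.2916] yawy 61.02 tilt [ 0.009  0.002 -1.   ] shift [-298.3 -240.7    7.2] turn tool z -26.98 F [ 0.5  0.6 -2. ] w 0.0499 25.0 q6 -0.85
20 542 [22.4  1.7 52.9]
-20 1551 [-23.2   1.4  94.2]
30 368 [35.1  1.3 52.2]
40 394 [45.1  1.3 52.3]
50 416 [55.   1.3 52.3]
60 444 [65.1  1.4 52.2]
70 481 [75.   1.7 52.3]
80 246 [82.4  1.4 52.6]
```

View pics/w2.png

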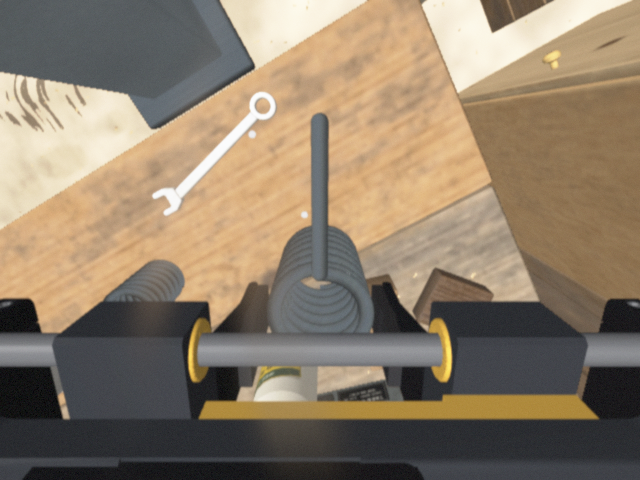

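>>> send_rows(deltas="-18.6 -38.9 -4 0 0 0 0;-18.6 -38.9 -4 0 0 0 0;-18.6 -38.9 -4 0 0 0 0;-18.6 -38.9 0 0 0 0 0;-18.6 -38.9 0 0 0 0 0;0 0 0 0 0 -9 0;0 0 0 0 0 -9 0;0 0 0 0 0 -9 0;0 0 0 0 0 0 0")

```text
time: 5.88
position: [0.4567, -0.001, 0.2978]
tool_rot: [0.018, 1.0, 0.001, -0.002]
ft_force: [0.5, 1.1, -1.0]
grip_width: 0.0498
grip_force: 25.0
```

```bash
python3 - <<'E'
from h import *
go(.617,-.1405,.3,88)
E
```

```text
t 5.88 pos [ 0.4567 -0.001   0.2978] yawy 87.88 tilt [-0.004  0.001 -1.   ] shift [-165.4 -133.5   -3.1] turn tool z -0.12 F [ 0.5  1.1 -1. ] w 0.0498 25.0 q6 -1.78
```

>>> send_rows(deltas="-40 -30 -3 0 0 0 0;-40 -30 0 0 0 0 0;-40 -30 0 0 0 0 0;-30 -30 0 0 0 0 0;-15.4 -13.5 0 0 0 0 0;0 0 0 0 0 0 0;0 0 0 0 0 0 0")

```text
time: 6.75
position: [0.6172, -0.1393, 0.3014]
tool_rot: [0.018, 1.0, 0.001, -0.002]
ft_force: [0.3, 0.2, -1.0]
grip_width: 0.0499
grip_force: 25.0
```

```bash
cat > look.py <<'E'
import sys
from h import *
n=sys.argv[1]
go(.617,-.1405,.3,88)
c=cam('wrist');save(c,n)
p,uv=cloud(c);o=robot.get_obs();M=R.from_quat(o['tool_rot']).as_matrix()
l=(p-o['position'])@M
m=(l[:,0]>.03)&(l[:,0]<.1)&(abs(l[:,1])<.02)&(l[:,2]>.04)&(l[:,2]<.07)
if m.sum()>20:
    q=l[m];v=np.polyfit(q[:,0],q[:,1],1);print('leg n',m.sum(),'endx',np.percentile(q[:,0],99.5),'y=a x+b',v,'top z',np.median(q[:,2]),'slope z',np.polyfit(q[:,0],q[:,2],1)[0])
S=[p,cloud(cam('side'))[0],cloud(cam('top'))[0]]
h0=np.array([.617,-.1405])
for p in S[:2]:
    d=p[:,:2]-h0; rr=np.hypot(*d.T); m=(rr>.027)&(rr<.039)&(p[:,2]>.07)&(p[:,2]<.112)
    a=np.degrees(np.arctan2(d[m,1],d[m,0]))%360;z=p[m,2]
    H,_,_=np.histogram2d(z,a,[[.07,.083,.096,.102,.112],np.arange(100,230,5)])
    print(np.arange(100,225,5));print(H[::-1].astype(int))
E
python3 look.py w3
```

```text
t 6.75 pos [ 0.6172 -0.1393  0.3014] yawy 87.96 tilt [-0.003  0.002 -1.   ] shift [ 0.1 -1.2  1.4] turn tool z -0.04 F [ 0.3  0.2 -1. ] w 0.0499 25.0 q6 -1.93
leg n 2402 endx 0.08663465320100698 y=a x+b [ 0.00272859 -0.00018837] top z 0.054820279035489555 slope z 0.003010912394970395
[100 105 110 115 120 125 130 135 140 145 150 155 160 165 170 175 180 185
 190 195 200 205 210 215 220]
[[ 1  0  1  0 12  1  1  3  3  2  3  4  1  0  0  0  0  0  0  1  3  2  2  2
   2]
 [ 0  1  1  1 13 12 11 13 14 14 14 10  6  0  0  0  0  0  0  3  4  2  4  2
   3]
 [ 3  2  1  0 14 17 14 15 15 14 13 15  9  0  0  0  0  0  0  4  5  7  5  5
   5]
 [23 20  9  3  1  0  0  0  0  0  0  0  0  0  0  0  0  0  5 19 23 19 22 22
  22]]
[100 105 110 115 120 125 130 135 140 145 150 155 160 165 170 175 180 185
 190 195 200 205 210 215 220]
[[3 4 2 2 5 3 2 0 0 0 0 0 0 3 0 0 0 0 0 2 4 1 0 1 2]
 [1 1 0 0 3 4 1 3 1 3 2 1 1 6 0 0 0 0 1 3 3 1 2 1 2]
 [8 0 1 2 1 1 0 2 0 0 3 0 1 1 0 0 0 1 0 6 5 4 4 5 4]
 [7 3 0 0 2 1 0 4 1 2 1 2 0 1 3 1 2 3 1 5 2 6 4 4 4]]
```

View pics/w3.png

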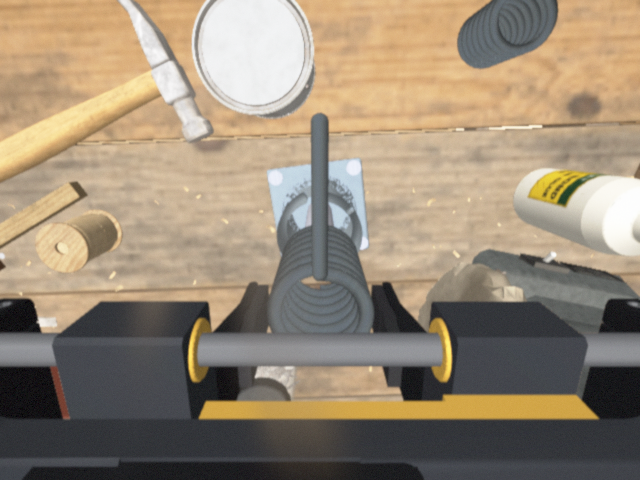

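>>> send_rows(deltas="1.7 -1.2 10 0 0 0 0;0 0 15 0 0 0 0;0 0 10 0 0 0 0;0 0 10 0 0 0 0;0 0 0 0 0 0 0;0 0 0 0 0 0 0")

```text
time: 7.65
position: [0.617, -0.1417, 0.2577]
tool_rot: [0.017, 1.0, -0.0, 0.0]
ft_force: [-0.1, 0.1, -1.2]
grip_width: 0.0498
grip_force: 25.0
```

```bash
python3 - <<'E'
from h import *
go(.6156,-.1405,.182,88)
E
```

```text
t 7.65 pos [ 0.617  -0.1417  0.2577] yawy 88.0 tilt [ 0. -0. -1.] shift [ 1.4  1.1 75.7] turn tool z -0.0 F [-0.1  0.1 -1.2] w 0.0498 25.0 q6 -1.94
```

>>> send_rows(deltas="1.4 1.1 5 0 0 0 0;0 0 6 0 0 0 0;0 0 6 0 0 0 0;0 0 6 0 0 0 0;0 0 6 0 0 0 0;0 0 0 0 0 0 0")

```text
time: 8.4
position: [0.615, -0.1403, 0.2278]
tool_rot: [0.017, 1.0, 0.0, -0.001]
ft_force: [0.2, 0.0, -1.6]
grip_width: 0.0497
grip_force: 25.0
```

```bash
python3 - <<'E'
from h import *
go(.6156,-.1405,.182,88)
E
```

```text
t 8.4 pos [ 0.615  -0.1403  0.2278] yawy 88.0 tilt [-0.001  0.001 -1.   ] shift [-0.7 -0.2 45.8] turn tool z -0.0 F [ 0.2  0.  -1.6] w 0.0497 25.0 q6 -1.94
```

>>> send_rows(deltas="0 0 8 0 0 0 0;0 0 8 0 0 0 0;0 0 8 0 0 0 0;0 0 8 0 0 0 0;0 0 8 0 0 0 0;0 0 3 0 0 0 0;0 0 0 0 0 0 0")

```text
time: 9.28
position: [0.6153, -0.1404, 0.1853]
tool_rot: [0.017, 1.0, 0.0, -0.0]
ft_force: [-0.7, -0.1, -0.5]
grip_width: 0.0494
grip_force: 25.0
```

```bash
python3 - <<'E'
from h import *
go(.6156,-.1405,.184,88)
E
```

```text
t 9.28 pos [ 0.6153 -0.1404  0.1853] yawy 88.0 tilt [-0.  0. -1.] shift [-0.3 -0.1  1.3] turn tool z 0.0 F [-0.7 -0.1 -0.5] w 0.0494 25.0 q6 -1.94
```

>>> send_rows(deltas="0 0 0 0 0 0 0.7;0 0 0 0 0 0 0.7;0 0 0 0 0 0 0.7;0 0 -30 0 0 0 0.7;0 0 -40 0 0 0 0.7;0 0 -40 0 0 0 0.7;0 0 0 0 0 0 0.7")

```text
time: 10.15
position: [0.6172, -0.1411, 0.2999]
tool_rot: [0.017, 1.0, -0.002, 0.004]
ft_force: [0.0, -0.3, 0.6]
grip_width: 0.0611
grip_force: 0.0
```

```bash
cat > leg.py <<'E'
import sys
from h import *
h0=np.array([.617,-.1405])
go(.6156,-.1405,.184,88)
for n in sys.argv[1:]:
    c=cam(n);p,_=cloud(c);d=p[:,:2]-h0;rr=np.hypot(*d.T);m=(rr>.042)&(rr<.088)&(p[:,2]>.06)&(p[:,2]<.135)
    a=np.degrees(np.arctan2(d[:,1],d[:,0]))%360; m&=(a>90)&(a<215)
    print(n,m.sum(),'ang med',np.median(a[m]),'z med',np.median(p[m,2]),'zmax90',np.percentile(p[m,2],90),'slope',np.polyfit(rr[m],p[m,2],1)[0])
    save(c,n+'_%.0f'%(robot.get_obs()['time']*100))
E
python3 leg.py wrist side; ls pics
```

```text
t 10.15 pos [ 0.6172 -0.1411  0.2999] yawy 88.01 tilt [ 0.008 -0.004 -1.   ] shift [  2.6   0.9 115.9] turn tool z 0.01 F [ 0.  -0.3  0.6] w 0.0611 0.0 q6 -1.94
wrist 514 ang med 181.5745985559214 z med 0.09099786976159419 zmax90 0.09210897077966634 slope 0.002196962303777605
side 83 ang med 184.55531376928346 z med 0.09070560991530828 zmax90 0.0934158246901031 slope 0.006775381272412364
m1.png
side0.png
side_1025.png
top0.png
w1.png
w2.png
w3.png
wrist_1020.png
```

>>> send_rows(deltas="32 0 0 0 0 -1.8 0.4;32 1 0 0 0 -1.8 0.4;0 0 40 0 0 0 0.4;0 0 30 0 0 0 0.4;0 0 0 0 0 0 0.4")

```text
time: 10.88
position: [0.549, -0.1371, 0.2221]
tool_rot: [-0.014, 1.0, 0.002, -0.004]
ft_force: [-0.5, -0.2, 0.6]
grip_width: 0.0353
grip_force: 0.0
```

```bash
python3 - <<'E'
from h import *
go(.553,-.1423,.146,91.6)
E
python3 leg.py wrist
```

```text
t 10.88 pos [ 0.549  -0.1371  0.2221] yawy 91.59 tilt [-0.008  0.004 -1.   ] shift [-4.5 -5.6 76. ] turn tool z -0.01 F [-0.5 -0.2  0.6] w 0.0353 0.0 q6 -2.04
t 10.88 pos [ 0.549  -0.1371  0.2221] yawy 91.59 tilt [-0.008  0.004 -1.   ] shift [-66.8  -5.4  37.5] turn tool z 3.59 F [-0.5 -0.2  0.6] w 0.0353 0.0 q6 -2.04
wrist 708 ang med 181.74216465080667 z med 0.09103999104814067 zmax90 0.09206999037723615 slope -0.0005193611902414941
```

>>> send_rows(deltas="-4.5 -5.6 20 0 0 0 0.4;0 0 20 0 0 0 0.4;0 0 0 0 0 0 0.4;0 0 0 0 0 0 0.4")

```text
time: 11.42
position: [0.5566, -0.1439, 0.186]
tool_rot: [-0.014, 1.0, -0.0, 0.001]
ft_force: [0.0, -0.5, -0.1]
grip_width: 0.035
grip_force: 0.0
```

```bash
python3 - <<'E'
from h import *
go(.553,-.1423,.146,91.6)
E
```

```text
t 11.43 pos [ 0.5566 -0.1439  0.186 ] yawy 91.6 tilt [ 0.001 -0.001 -1.   ] shift [ 3.6  1.8 40. ] turn tool z 0.0 F [ 0.  -0.5 -0.1] w 0.035 0.0 q6 -2.05
```

Slack is ±14 mm; descend, then narrow.

>>> send_rows(deltas="3.6 1.8 10 0 0 0 0.4;0 0 10 0 0 0 0.4;0 0 10 0 0 0 0.4;0 0 10 0 0 0 0.4;0 0 0 0 0 0 0.16;0 0 0 0 0 0 0.16;0 0 0 0 0 0 0.16;0 0 0 0 0 0 0.16", newtons=10)

```text
time: 12.42
position: [0.5526, -0.142, 0.146]
tool_rot: [-0.014, 1.0, -0.0, 0.0]
ft_force: [-0.6, 0.6, -0.0]
grip_width: 0.0149
grip_force: 0.0
```

```bash
python3 - <<'E'
from h import *
go(.553,-.1423,.146,91.6)
E
```

```text
t 12.43 pos [ 0.5526 -0.142   0.146 ] yawy 91.6 tilt [ 0.001 -0.    -1.   ] shift [-0.4 -0.3 -0. ] turn tool z 0.0 F [-0.6  0.6 -0. ] w 0.0149 0.0 q6 -2.05
```

Sweep 25°.

>>> send_rows(deltas="-0.2 4.5 0 0 0 4 0.16;-0.2 4.5 0 0 0 4 0.16;-0.2 4.5 0 0 0 4 0.16;-0.2 4.5 0 0 0 4 0.16;-0.2 4.5 0 0 0 4 0.16;-0.2 4.5 0 0 0 4 0.16;0 0 0 0 0 0 0.16")

```text
time: 13.3
position: [0.5576, -0.1154, 0.1458]
tool_rot: [0.194, 0.981, -0.0, 0.0]
ft_force: [0.5, -0.7, -0.4]
grip_width: 0.014
grip_force: 0.0
```

```bash
python3 - <<'E'
from h import *
a=np.radians(157.6);go(.617+.064*np.cos(a),-.1405+.064*np.sin(a),.146,67.6)
E
```

```text
t 13.3 pos [ 0.5576 -0.1154  0.1458] yawy 67.68 tilt [ 0. -0. -1.] shift [-0.5 -0.6 -0.2] turn tool z 0.08 F [ 0.5 -0.7 -0.4] w 0.014 0.0 q6 -1.58
```

>>> send_rows(deltas="-0.4 4.2 0 0 0 4 0.16;-0.2 4.5 0 0 0 4 0.16;-0.2 4.5 0 0 0 4 0.16;-0.2 4.5 0 0 0 4 0.16;-0.2 4.5 0 0 0 4 0.16;-0.2 4.5 0 0 0 4 0.16;-0.2 4.5 0 0 0 4 0.16;-0.2 4.5 0 0 0 4 0.16;0 0 0 0 0 0 0.16")

```text
time: 14.42
position: [0.5685, -0.089, 0.144]
tool_rot: [0.454, 0.891, -0.006, -0.012]
ft_force: [-27.9, -12.3, 9.2]
grip_width: 0.0137
grip_force: 0.0
```

```bash
python3 - <<'E'
from h import *
a=np.radians(121.6);go(.617+.064*np.cos(a),-.1405+.064*np.sin(a),.146,31.6)
E
python3 leg.py side wrist
```

```text
t 14.43 pos [ 0.5685 -0.089   0.144 ] yawy 36.01 tilt [-0.027  0.001 -1.   ] shift [-6.3 13.9 -2.4] turn tool z 4.41 F [-27.9 -12.3   9.2] w 0.0137 0.0 q6 -0.97
t 14.43 pos [ 0.5685 -0.089   0.144 ] yawy 36.01 tilt [-0.027  0.001 -1.   ] shift [-68.7   7.  -41.3] turn tool z -51.99 F [-27.9 -12.3   9.2] w 0.0137 0.0 q6 -0.97
side 128 ang med 137.4171611890538 z med 0.0901556357064967 zmax90 0.10111575070380799 slope -0.31254411983252295
wrist 4123 ang med 134.43473611650987 z med 0.09911420369097723 zmax90 0.12323277091052466 slope -0.35731732771697927
```

>>> send_rows(deltas="0 -5 0 0 0 -3 0.3;0 -2 0 0 0 0 0.4;0 0 0 0 0 0 0.4")

```text
time: 14.9
position: [0.5722, -0.093, 0.1453]
tool_rot: [0.433, 0.901, -0.001, -0.002]
ft_force: [-5.8, -4.4, 1.3]
grip_width: 0.0321
grip_force: 0.0
```

```bash
python3 - <<'E'
from h import *
go(.5685,-.089,.146,36)
a=cam('wrist')['image'][:,:,::-1]; b=cam('side')['image'][:,:,::-1]
cv2.imwrite('pics/m2.png',np.hstack([cv2.resize(a,(440,330)),cv2.resize(b[220:310,300:396],(352,330),interpolation=cv2.INTER_CUBIC)]))
E
```

```text
t 14.9 pos [ 0.5722 -0.093   0.1453] yawy 38.68 tilt [-0.005 -0.    -1.   ] shift [ 5.5 -0.4 -0.7] turn tool z 2.68 F [-5.8 -4.4  1.3] w 0.0321 0.0 q6 -1.03
```

View pics/m2.png

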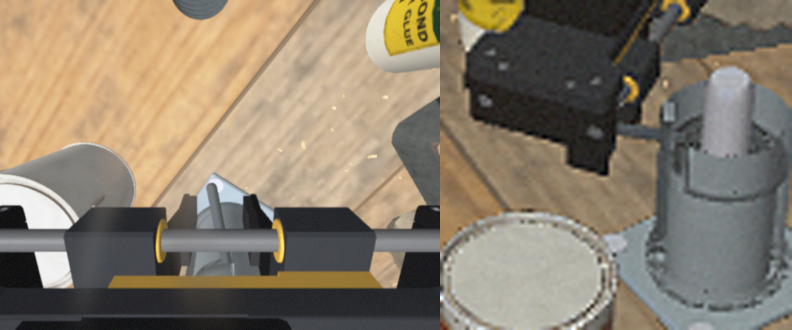

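```bash
python3 - <<'E'
from h import *
o=robot.get_obs();M=R.from_quat(o['tool_rot']).as_matrix()
print(np.round(o['ft_force'],1),np.round(o['moment'],2))
for n in['top','side','wrist']:
    p,_=cloud(cam(n)); l=(p-o['position'])@M
    m=(p[:,0]>.58)&(p[:,0]<.85)&(p[:,1]>-.1)&(p[:,1]<.2)&(p[:,2]>.13)&(p[:,2]<.4)
    q=p[m];w=l[m]
    print(n,m.sum())
    for x in np.arange(.58,.84,.03):
        k=(q[:,0]>=x)&(q[:,0]<x+.03)
        if k.sum()>2: print(round(x,2),'y %.3f %.3f z %.3f %.3f'%(q[k,1].min(),q[k,1].max(),q[k,2].min(),q[k,2].max()))
    a=(abs(l[:,2]-.03)<.06)&(abs(l[:,0])<.04)&(l[:,1]>.03)&(l[:,1]<.16)
    if a.sum():print('near +y side',a.sum(),np.round(np.percentile(l[a],[2,50,98],axis=0),3).tolist())
E
```

```text
[-6.8 -4.6  2.2] [-0.45  0.5   0.09]
top 4855
0.58 y -0.099 0.126 z 0.130 0.400
0.61 y -0.094 0.123 z 0.130 0.400
0.64 y -0.048 -0.008 z 0.142 0.231
0.67 y -0.051 0.136 z 0.132 0.243
0.7 y -0.084 0.200 z 0.132 0.250
0.73 y -0.060 0.199 z 0.132 0.249
0.76 y -0.067 0.196 z 0.132 0.237
0.79 y -0.070 0.191 z 0.138 0.222
0.82 y 0.088 0.200 z 0.149 0.204
near +y side 53 [[-0.037, 0.03, -0.03], [-0.005, 0.106, -0.02], [0.037, 0.156, 0.031]]
side 4965
0.58 y -0.100 0.121 z 0.130 0.199
0.61 y -0.100 0.103 z 0.130 0.400
0.64 y -0.081 -0.016 z 0.145 0.227
0.67 y -0.055 0.044 z 0.130 0.244
0.7 y -0.088 0.059 z 0.131 0.249
0.73 y -0.065 0.091 z 0.132 0.247
0.76 y -0.071 0.153 z 0.130 0.236
0.79 y -0.072 0.176 z 0.131 0.219
0.82 y 0.118 0.200 z 0.189 0.224
near +y side 559 [[-0.039, 0.032, -0.028], [-0.032, 0.116, -0.002], [-0.005, 0.129, 0.064]]
wrist 25462
0.58 y -0.086 -0.020 z 0.130 0.189
0.61 y -0.047 -0.010 z 0.144 0.164
near +y side 18425 [[-0.002, 0.031, -0.029], [0.03, 0.048, -0.017], [0.038, 0.109, 0.038]]
```

>>> send_rows(deltas="0 -8 0 0 0 -2 0.4;0 0 -10 0 0 0 0.4;0 0 -30 0 0 0 0.4;0 0 -40 0 0 0 0.4;20 -20 -30 0 0 0 0.2;0 0 0 0 0 -10 0;0 0 0 0 0 -10 0;0 0 0 0 0 -10 0;0 0 0 0 0 -10 0;0 0 0 0 0 -10 0")

```text
time: 16.4
position: [0.5406, -0.095, 0.2567]
tool_rot: [-0.008, 1.0, -0.0, 0.001]
ft_force: [0.0, -0.2, -0.0]
grip_width: 0.0003
grip_force: 0.0
```

>>> send_rows(deltas="0 0 0 0 0 -10 0;0 0 0 0 0 -10 0;0 0 0 0 0 -10 0;0 0 0 0 0 -4 0;0 0 0 0 0 0 0")

```text
time: 17.02
position: [0.5405, -0.095, 0.2565]
tool_rot: [-0.297, 0.955, -0.001, 0.001]
ft_force: [0.2, 0.2, -0.2]
grip_width: 0.0003
grip_force: 0.0
```

```bash
python3 leg.py side top; python3 - <<'E'
from h import *
def P(a,r,off):
    a=np.radians(a);return .617+r*np.cos(a)-off*np.sin(a),-.1405+r*np.sin(a)+off*np.cos(a)
go(*P(140,70,24),.25,125)
for k in ['paint_tin','plain_spring','glue_bottle']:
    c=cam('top');r=robot.cut_out('top',k)
    if r:p=cloud(c,r[0]['region'])[0];print(k,np.round(np.median(p,0),3))
E
```

```text
t 17.02 pos [ 0.5405 -0.095   0.2565] yawy 124.56 tilt [ 0.002 -0.    -1.   ] shift [-36.  -79.9  72.7] turn tool z 36.56 F [ 0.2  0.2 -0.2] w 0.0003 0.0 q6 -2.55
side 85 ang med 137.4163354544461 z med 0.09073693109257928 zmax90 0.09288228559169204 slope 0.005301551765533425
t 17.12 pos [ 0.5403 -0.0951  0.2562] yawy 124.54 tilt [ 0.001 -0.    -1.   ] shift [41752.4 60989.6   -91.6] turn tool z -0.46 F [0.6 0.4 0.5] w 0.0003 0.0 q6 -2.55
paint_tin [ 0.472 -0.196  0.097]
plain_spring [0.47  0.035 0.075]
  return _methods._mean(a, axis=axis, dtype=dtype,
  ret = ret.dtype.type(ret / rcount)
Traceback (most recent call last):
  File "leg.py", line 8, in <module>
    print(n,m.sum(),'ang med',np.median(a[m]),'z med',np.median(p[m,2]),'zmax90',np.percentile(p[m,2],90),'slope',np.polyfit(rr[m],p[m,2],1)[0])
                                                                                 ~~~~~~~~~~~~~^^^^^^^^^^^
IndexError: index -1 is out of bounds for axis 0 with size 0
```

>>> send_rows(deltas="1 -18 0 0 0 0 0;0 0 25 0 0 0 0;0 0 25 0 0 0 0;0 0 10 0 0 0 0;0 0 0 0 0 0 0")

```text
time: 18.05
position: [0.5494, -0.1112, 0.1951]
tool_rot: [-0.297, 0.955, 0.0, -0.0]
ft_force: [0.2, -0.7, 0.6]
grip_width: 0.0005
grip_force: 0.0
```

```bash
python3 - <<'E'
from h import *
go(.5494,-.1104,.15,125)
E
```

```text
t 18.05 pos [ 0.5494 -0.1112  0.1951] yawy 124.58 tilt [-0.001  0.    -1.   ] shift [-0.4  0.6 45.1] turn tool z -0.42 F [ 0.2 -0.7  0.6] w 0.0005 0.0 q6 -2.57
```

>>> send_rows(deltas="0 0 15 0 0 0 0;0 0 15 0 0 0 0;0 0 15 0 0 0 0;0 0 0 0 0 0 0;-4 1.2 0 0 0 0 0;-4 1.2 0 0 0 0 0;-4 1.2 0 0 0 0 0;-3 1 0 0 0 0 0;-3 1 0 0 0 0 0;0 0 0 0 0 0 0")

```text
time: 19.3
position: [0.561, -0.0956, 0.1507]
tool_rot: [-0.298, 0.955, -0.0, 0.0]
ft_force: [-0.1, -0.7, -0.6]
grip_width: 0.0003
grip_force: 0.1
```

```bash
python3 - <<'E'
from h import *
go(.5653,-.0912,.15,125)
E
python3 leg.py side
```

```text
t 19.3 pos [ 0.561  -0.0956  0.1507] yawy 124.62 tilt [ 0. -0. -1.] shift [-6.   1.2  0.7] turn tool z -0.38 F [-0.1 -0.7 -0.6] w 0.0003 0.1 q6 -2.54
t 19.3 pos [ 0.561  -0.0956  0.1507] yawy 124.62 tilt [ 0. -0. -1.] shift [-19.4 -67.9 -33.3] turn tool z 36.62 F [-0.1 -0.7 -0.6] w 0.0003 0.1 q6 -2.54
side 305 ang med 148.25581104827668 z med 0.10438194251527051 zmax90 0.1271522208552508 slope 0.5371294656789292
```

Continue in small steps until resistance.

>>> send_rows(deltas="-2 0.5 0 0 0 0 0;-2 0.4 0 0 0 0 0;-2 0.3 0 0 0 0 0;-1.5 0 0 0 0 0 0;-1.5 0 0 0 0 0 0;0 0 0 0 0 0 0")

```text
time: 20.1
position: [0.5651, -0.0922, 0.1499]
tool_rot: [-0.298, 0.954, -0.001, -0.004]
ft_force: [-6.7, -11.3, 0.1]
grip_width: 0.0002
grip_force: 6.1
```

```bash
python3 - <<'E'
from h import *
go(.5653,-.0912,.15,125)
c=cam('wrist');save(c,'w9')
p,_=cloud(c);h0=np.array([.617,-.1405]);d=p[:,:2]-h0;rr=np.hypot(*d.T);a=np.degrees(np.arctan2(d[:,1],d[:,0]))%360
m=(rr>.042)&(rr<.092)&(p[:,2]>.08)&(p[:,2]<.096)&(a>90)&(a<160);print(m.sum(),np.histogram(a[m],14,(90,160)))
E
```

```text
t 20.1 pos [ 0.5651 -0.0922  0.1499] yawy 124.73 tilt [-0.007 -0.004 -1.   ] shift [-0.8  0.7 -0.1] turn tool z -0.27 F [ -6.7 -11.3   0.1] w 0.0002 6.1 q6 -2.53
646 (array([  0,   0,   0,   0,   0,   0,   0,   5,  25,  30, 334, 252,   0,
         0]), array([ 90.,  95., 100., 105., 110., 115., 120., 125., 130., 135., 140.,
       145., 150., 155., 160.]))
```

>>> send_rows(deltas="-1.5 0 0 0 0 0 0;-1 0 0 0 0 0 0;0 0 0 0 0 0 0")

```text
time: 20.52
position: [0.5658, -0.0916, 0.1496]
tool_rot: [-0.299, 0.954, -0.001, -0.006]
ft_force: [-10.1, -15.6, -1.1]
grip_width: 0.0006
grip_force: 8.3
```

>>> send_rows(deltas="10 0 0 0 0 0 0;10 0 0 0 0 0 0;0 0 -20 0 0 0 0;0 0 -50 0 0 0 0;0 0 -50 0 0 0 0;0 -50 0 0 0 0 0;0 0 0 0 0 0 0")

```text
time: 21.4
position: [0.5839, -0.1431, 0.2721]
tool_rot: [-0.297, 0.955, -0.002, 0.002]
ft_force: [-0.2, -0.5, -0.7]
grip_width: 0.0002
grip_force: 0.0
```

```bash
python3 leg.py side wrist; python3 - <<'E'
from h import *
a=cam('wrist')['image'][:,:,::-1]; b=cam('side')['image'][:,:,::-1]
cv2.imwrite('pics/m3.png',np.hstack([cv2.resize(a,(440,330)),cv2.resize(b[220:310,310:406],(352,330),interpolation=cv2.INTER_CUBIC)]))
E
```

```text
t 21.4 pos [ 0.5839 -0.1431  0.2721] yawy 124.5 tilt [ 0.006 -0.002 -1.   ] shift [-27.3 -15.4  88.3] turn tool z 36.5 F [-0.2 -0.5 -0.7] w 0.0002 0.0 q6 -2.6
side 81 ang med 133.5699816033563 z med 0.09050108098307762 zmax90 0.09325866718072673 slope -0.0022376283719114255
wrist 507 ang med 132.28389525084032 z med 0.09098562357372451 zmax90 0.09214170328649918 slope 0.0037596121372690154
```

View pics/m3.png

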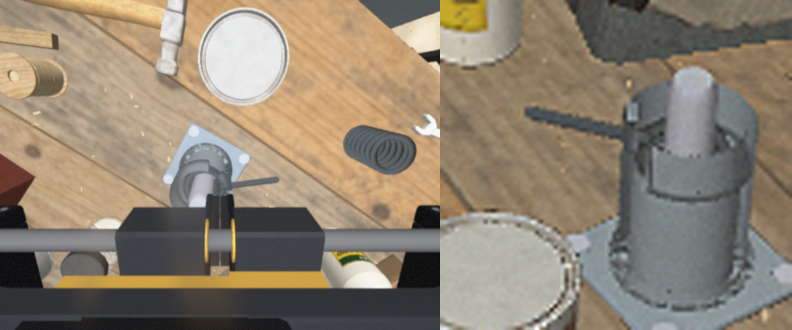

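```bash
python3 - <<'E'
from h import *
h0=np.array([.617,-.1405])
for n in['wrist','side']:
    p,_=cloud(cam(n));d=p[:,:2]-h0;rr=np.hypot(*d.T);a=np.degrees(np.arctan2(d[:,1],d[:,0]))%360
    m=(rr>.040)&(rr<.1)&(p[:,2]>.08)&(p[:,2]<.097)&(a>100)&(a<160)
    v=cv2.fitLine(p[m][:,:2].astype(np.float32),cv2.DIST_HUBER,0,.01,.01).ravel()
    print(n,m.sum(),'line ang',np.degrees(np.arctan2(v[1],v[0])),'at r: ',[(k,round(float(np.median(a[m&(abs(rr-k/1000)<.004)])),1)) for k in(44,52,60,68,76,84)],rr[m].max(), 'perp offset mm',1000*(v[0]*(v[3]+.1405)-v[1]*(v[2]-.617)))
    m=(np.hypot(d[:,0],d[:,1])<.03)&(p[:,2]>.12)&(p[:,2]<.15);q=p[m];print('rod',len(q),np.round(q.min(0),4),np.round(q.max(0),4))
    if n=='wrist':
        # foot end & slot edges
        m=(rr>.028)&(rr<.039)
        H,_,_=np.histogram2d(p[m,2],a[m],[[.06,.07,.076,.082,.09,.096,.102,.112],np.arange(100,230,5)]);print(np.arange(100,225,5));print(H[::-1].astype(int))
E
```

```text
wrist 543 line ang -48.755432 at r:  [(44, 132.6), (52, 132.3), (60, 132.4), (68, 132.3), (76, 132.3), (84, 132.2)] 0.08962617280284625 perp offset mm -1.1739284
rod 632 [ 0.6051 -0.1525  0.1201] [ 0.627  -0.1342  0.1364]
[100 105 110 115 120 125 130 135 140 145 150 155 160 165 170 175 180 185
 190 195 200 205 210 215 220]
[[ 0  0  0  0  5  0  0  1  4  4  4  2  3  1  0  0  0  0  0  2  0  0  0  0
   0]
 [ 0  0  0  0 26 13  9 12  7 14 12 10  9 10  0  0  0  0  0  3  0  0  0  0
   0]
 [ 0  0  0  0  8 26 40 18 21 13 18 21 18 15  0  0  0  0  0  0  0  0  0  0
   0]
 [ 1  0  2  0  0  2  2 10  0  0  0  0  0  0  0  1  0  0  0  6  9  4  8  5
  10]
 [ 4  3  2  0  0  0  0  0  0  0  0  0  1  3  0  0  0  0  0 10 15 16 14 13
  13]
 [ 0  0  0  0  0  0  0  0  0  0  0  1  2  1  0  0  1  0  0  0  0  0  0  0
   0]
 [ 0  0  0  0  0  0  0  0  0  1  2  5  2  2  0  0  0  0  0  0  0  0  0  0
   0]]
side 86 line ang -47.29065 at r:  [(44, 134.1), (52, 133.6), (60, 133.5), (68, 133.1), (76, 134.1), (84, 133.3)] 0.08801774263712499 perp offset mm -0.8478426
rod 156 [ 0.605  -0.1542  0.1201] [ 0.6308 -0.1297  0.1377]
```

```bash
python3 -c "
from rig import robot
print(robot.hand_in())"
```

```text
the job is handed in; nothing more can be done
None
```

The spring is fully down round the rod and its leg is under the ledge. The last images put the leg tip about 6–12 mm from the lock point (limit 18 mm), because it settled back a few degrees after the push. On the way the gripper's body pushed at about 30 N (limit 40 N), probably against the grinder. The job was handed in at about 21.7 s with the arm clear, and no verdict was returned.

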